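# Move the varnished sample boards to the drying tray with the lifter and cover them

## Task

The sample boards on the bench are freshly varnished: without touching them with the gripper, slide the lifter under each one, carry all of them to the drying tray and set them down side by side, each wholly on the tray between its end blocks. Then lay the lifter flat on the bench, clear of the tray, and lower the dust cover over the tray's two locating pins until it rests flush on the end blocks, without pressing on the boards. Leave the other things on the bench alone.

Things in the scene. Friction and masses are not known exactly. Their poses are not given: they have to be found in the camera images.
- tray: Fixed blue drying tray, 128 x 348 x 12 mm (x, y, z); boards stand on its top, at y = -95, 0, 95 mm (dark strips), between 3 mm high lips along its front and back edge (120 mm between). Origin at the centre of its underside, on the bench; x points across it, away from the robot, y along it to the left. Wooden end blocks, tops 40 mm above the bench, at y = -162 and 162 mm leave 300 mm between.
- tray_pin_l (a point): Tip of the tray's left locating pin (at x = 0, y = 162 mm of the tray): upright on the end block, steel, 10 mm in diameter, 36 mm tall, pointed over its last 12 mm, tip 76 mm above the bench.
- tray_pin_r (a point): Tip of the tray's right locating pin, the same, at x = 0, y = -162 mm of the tray.
- lifter_grip (a point): Lifter, a broad spatula, 0.22 kg: steel blade 50 mm wide (y), 3 mm thick, upright orange handle over its rear, 40 mm long (x), 18 mm wide (y: grasp across this), up to 78 mm above the blade's underside. Point mid-handle, 52 mm above that underside. x points along the blade, which runs from 17 mm behind this point to 115 mm ahead. A lifted board's centre belongs 70 mm ahead.
- cover_grip (a point): Dust cover, 0.4 kg: white plate 112 x 348 x 8 mm (x, y, z), flat on the bench; on it a black bar, 20 mm wide (x: grasp across this), 96 mm long (y), up to 58 mm above the plate's underside. Point mid-bar, 36 mm above that underside. Holes 14 mm wide at y = -162 and 162 mm fit the tray's pins either way round. Seated, the plate is 10 mm above the boards and this point 76 mm above the bench.
- board_a_mid (a point): The first sample board (may be absent): dark wood square, red-brown varnished top, 84 x 84 x 6 mm, 0.09 kg, on four black rubber feet 12 mm tall, 10 mm in diameter, 37 mm from its centre in x and y: a gap 64 mm wide, 12 mm high runs under it from each of its four sides. Point at its centre, 9 mm above the soles; x and y along its sides.
- board_b_mid (a point): The second sample board (may be absent): dark wood square, red-brown varnished top, 84 x 84 x 6 mm, 0.09 kg, on four black rubber feet 12 mm tall, 10 mm in diameter, 37 mm from its centre in x and y: a gap 64 mm wide, 12 mm high runs under it from each of its four sides. Point at its centre, 9 mm above the soles; x and y along its sides.
- board_c_mid (a point): The third sample board (may be absent): dark wood square, red-brown varnished top, 84 x 84 x 6 mm, 0.09 kg, on four black rubber feet 12 mm tall, 10 mm in diameter, 37 mm from its centre in x and y: a gap 64 mm wide, 12 mm high runs under it from each of its four sides. Point at its centre, 9 mm above the soles; x and y along its sides.
- block_plane: Bystander, a block plane with a steel body, standing loose on the bench; origin at its underside. To be left alone.
- masking_tape: Bystander, a roll of masking tape, standing loose on the bench; origin at its underside. To be left alone.
- router_bit_block: Bystander, a wooden block with router bits, standing loose on the bench; origin at its underside. To be left alone.
- wax_block: Bystander, a pale block of wax, standing loose on the bench; origin at its underside. To be left alone.
There are look-alikes about, which are no part of the job. Of the things that look like the part that bears lifter_grip, the larger one is meant.

How it is judged:
On the way:
1. all the sample boards that are there stand on the tray, before the cover is over it (x of board_a_mid in the frame of tray between -0.02 and 0.02 m and y of board_a_mid in the frame of tray between -0.11 and 0.11 m and z of board_a_mid in the frame of tray between 0.017 and 0.025 m and angle between each of board_a_mid, board_b_mid, board_c_mid's own z axis and vertical below 0.06 rad and x of board_b_mid in the frame of tray between -0.02 and 0.02 m and y of board_b_mid in the frame of tray between -0.11 and 0.11 m and z of board_b_mid in the frame of tray between 0.017 and 0.025 m and x of board_c_mid in the frame of tray between -0.02 and 0.02 m and y of board_c_mid in the frame of tray between -0.11 and 0.11 m and z of board_c_mid in the frame of tray between 0.017 and 0.025 m and horizontal distance between cover_grip and tray above 0.1 m), for 0.2 s.
At the end, for the whole second after the job is handed in: Every board present stands level on the tray (centre within 20 mm of its middle line, 110 mm along it from its middle); the cover is over both pins, flat on the end blocks (6 mm sideways, 3 mm in height); the lifter lies flat on the bench, its handle over 80 mm from the tray's centre (x of board_a_mid in the frame of tray between -0.02 and 0.02 m and y of board_a_mid in the frame of tray between -0.11 and 0.11 m and z of board_a_mid in the frame of tray between 0.017 and 0.025 m and angle between each of board_a_mid, board_b_mid, board_c_mid, lifter_grip's own z axis and vertical below 0.06 rad and x of board_b_mid in the frame of tray between -0.02 and 0.02 m and y of board_b_mid in the frame of tray between -0.11 and 0.11 m and z of board_b_mid in the frame of tray between 0.017 and 0.025 m and x of board_c_mid in the frame of tray between -0.02 and 0.02 m and y of board_c_mid in the frame of tray between -0.11 and 0.11 m and z of board_c_mid in the frame of tray between 0.017 and 0.025 m and x of cover_grip in the frame of tray between -0.006 and 0.006 m and y of cover_grip in the frame of tray between -0.006 and 0.006 m and z of cover_grip in the frame of tray between 0.073 and 0.079 m and angle between cover_grip's own z axis and vertical below 0.03 rad and height (world z) of lifter_grip below 0.057 m and horizontal distance between lifter_grip and tray above 0.08 m); the robot touches nothing.
It fails at once if the fingers or the arm touch a sample board (the varnish is wet) (contact force between any of the fingers, the arm and board_a above 0.5 N or contact force between any of the fingers, the arm and board_b above 0.5 N or contact force between any of the fingers, the arm and board_c above 0.5 N).
It fails at once if the dust cover presses on a sample board (contact force between cover and board_a above 1.5 N or contact force between cover and board_b above 1.5 N or contact force between cover and board_c above 1.5 N).
It fails at once if a bystander is moved more than 3 cm (distance of any of block_plane, masking_tape, router_bit_block, wax_block from where it was at the start of the episode above 0.03 m).
Of board_a, board_b, board_c only 2 to 3 are there at a start; the rules pass over those that are not, and their reading is None.
At some moment in a run one of board_a, board_b, board_c, cover may be knocked a few centimetres aside while the robot is not near it.
It also fails if it takes over 210 s, if anything falls off the work surface, if the arm or the gripper's body presses on something with over 40 N, if the wrist force passes 120 N, or if a joint passes its speed limit or range.

## Robot

A 7-joint arm with a two-finger parallel gripper is mounted at the origin on a cart in front of the work surface, level with it; the furniture and walls round the work are solid. World frame = base frame: x ahead of the robot, y to its left, z up, the work surface at z = 0. Lengths are in m, angles in rad, forces in N, time in s.
With the tool pointing down it reaches from about 0.4 to 0.875 m from the base axis. Payload 19.3 kg.
Tool frame: the origin (TCP) lies midway between the tips of the shut fingers; the grasp point (between the pads) lies 19 mm behind it (grip_depth is the distance from the TCP to the grasp point, in m); z points along the fingers, y is the line along which they close (so a half turn about z gives the same grasp; the last joint's range is limited). The gripper opens to 85 mm and grips with 20 to 120 N. Pads are 22 mm wide; open, the fingers measure 114 mm over their backs; the gripper's body (76 mm by 85 mm) begins 54 mm behind the grasp point. The pads swing forward as they close: fully open they stand 13 mm farther back than shut.
Start: joints at [-1.347, 0.521, -0.036, 1.599, 0.021, 1.021, -0.113], TCP at [0.181, 0.598, 0.231] pointing down, gripper open.
Joint ranges: [-2.91, 2.91], [-0.3, 2.13], [-1.5, 1.42], [0.17, 2.43], [-1.26, 4.41], [0.16, 1.93], [-2.52, 2.52]. Speed limits (rad/s): [1.89, 1.89, 2.39, 2.39, 3.01, 3.01, 3.01].

## Interface

Orientations are given as [roll, pitch, yaw] about the fixed x, y, z axes, in that order (R = Rz(yaw) Ry(pitch) Rx(roll)).
In Python, from rig import observe, grab_frame, camera_params, hand_in, grip_depth gives the robot as it stands.
- The arm moves only by the tool arm_command, never from a script. Its argument "steps" is a list of rows, each a list of 2 entries, a list of its own where there are three numbers: the shift along the world's x, y, z in m, then the turn, a rotation vector about the world's x, y, z in degrees. In form: [[[tx, ty, tz], [wx, wy, wz]], ...]. A call has 1 to 20 rows; each row shifts and turns the commanded pose from where the row before left it; what a row does not reach is not made up. A row lasts 1/12 s, in which the tool goes at most 41.7 mm and 7.16 degrees, less where a joint would pass 70% of its speed; a pose out of reach is approached as far as the arm can. A call is refused whole if a number of a shift passes 0.0417 or a number of a turn 7.16, either way. A call with a gripper value outside its range is refused whole. "gripper" is the closure, from -1 (fully open) to 1 (shut), so that 0 is half open, set as the call begins (left out, the last holds). The fingers move at their own pace and stop on an object; the grip force is fixed at half the most. Time passes only in rows, so rows that do not move let the fingers close. It gives the time, the measured TCP pose, the force, the opening and the grip force at its end, in the units of the state.
- observe(): the state, without advancing time (a new reading comes with each control period).
- grab_frame(name): name is "scene" or "top"; returns the picture (480x640x3 uint8, blue, green, red); there is no depth.
- camera_params(name): a dict with "fov_y" (degrees; the focal length in pixels is half the picture's height over the tangent of half this angle, whatever the lens; pixels are square), "cx", "cy" (the principal point, pixels), "camera_from_world" (4x4, takes a point from world to camera coordinates). Camera axes: x right, y down, z forward; pixel columns grow to the right and rows downward; lengths in m; the calibration is good to about 2 mm. A picture is of the moment at which its call begins. camera_params takes no time and is no camera call.
- hand_in(): hands the job in; it is judged then, once.
The state is a dict: "clock": time; "qpos": joint angles; "qvel": joint speeds; "tau": joint torques, N m; "eef_pos": TCP position; "tcp_rot": TCP orientation; "wrist_force": force on the tool from outside, world axes, zero at the start; "moment": the same for the moment, N m; "opening": opening from 0.0 (shut) to 1.0 (fully open); "grip_force": force on a finger pad.
Only numpy, scipy, OpenCV 4.12 (cv2) and the standard library are available. Lean on these libraries where they do the work, as an engineer would, in place of code of your own. Each camera call takes 0.05 s, during which the arm holds its last target. There are 200 camera calls.

## Working session

There is one attempt and no reset: what is moved stays moved. The work goes in short steps, Python scripts to look and compute and a tool call to move; the robot and the scene stay as the last step left them, time stands still between calls to the robot, and variables do not carry over. Pictures are saved under pics/ and viewed, at most 16 in all, crops included, and the job is handed in when it is done.

Besides the shell and the picture viewer there is one more tool, called after "Emit:" as name(argument=value, ...), one argument or row to a line, values as JSON. arm_command: Moves the arm, as the interface text tells. Its arguments: {"type":"object","properties":{"steps":{"type":"array","items":{"type":"array"}},"gripper":{"type":"number"}},"required":["steps"]}

```bash
ls; mkdir -p pics; cat > h.py <<'E'
import numpy as np, cv2
from rig import *
def ray(name,u,v,z):
    p=camera_params(name); f=240/np.tan(np.radians(p["fov_y"])/2)
    M=np.array(p["camera_from_world"]); R=M[:3,:3]; c=-R.T@M[:3,3]
    d=R.T@np.array([(u-p["cx"])/f,(v-p["cy"])/f,1]); return c+d*(z-c[2])/d[2]
def proj(name,P):
    p=camera_params(name); f=240/np.tan(np.radians(p["fov_y"])/2)
    M=np.array(p["camera_from_world"]); q=M[:3,:3]@np.array(P)+M[:3,3]; return f*q[0]/q[2]+p["cx"],f*q[1]/q[2]+p["cy"]
E
python3 - <<'E'
from h import *
for n in ("top","scene"):
    cv2.imwrite(f"pics/{n}0.png",grab_frame(n)); p=camera_params(n); print(n,p["fov_y"],p["cx"],p["cy"],np.round(np.array(p["camera_from_world"]),3).tolist())
print(observe(),grip_depth)
E
```

```text
pics
top 44.224162391979135 319.553909121404 238.13342800805933 [[0.028, -1.0, -0.012, 0.183], [-0.997, -0.027, -0.066, 0.572], [0.065, 0.013, -0.998, 1.297], [0.0, 0.0, 0.0, 1.0]]
scene 49.46066899388489 328.84322100492574 239.62444828170385 [[0.851, -0.525, 0.017, -0.384], [-0.394, -0.659, -0.641, 0.421], [0.348, 0.539, -0.768, 0.909], [0.0, 0.0, 0.0, 1.0]]
{'clock': 0.1, 'qpos': array([-1.34720042,  0.5219748 , -0.03633274,  1.59994362,  0.02123951,
        1.0211109 , -0.11281792]), 'qvel': array([ 1.00617456e-03, -1.95656601e-03,  1.31418003e-03, -1.93144481e-03,
       -1.57337134e-03, -4.88875466e-04,  4.17301406e-05]), 'tau': array([ 5.00098788e-03, -9.28479052e+01,  1.98461138e+00, -3.70529759e+01,
        1.81577989e-02,  5.31186481e-03,  4.06841980e-05]), 'eef_pos': array([0.18094444, 0.59791598, 0.23077318]), 'tcp_rot': array([-3.14054716e+00,  1.04772159e-04,  2.84779304e+00]), 'wrist_force': array([-0.50809651, -0.64568463,  0.31268351]), 'moment': array([0.01515825, 0.00702143, 0.00540709]), 'grip_force': 0.0, 'opening': 0.9984719992953284} 0.0187
```

View pics/top0.png

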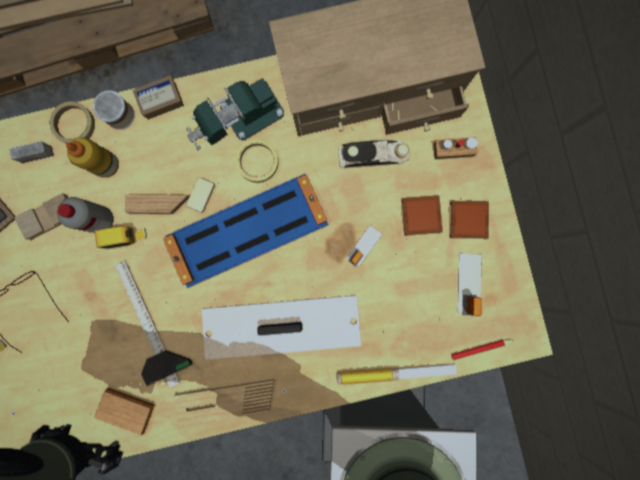

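View pics/scene0.png

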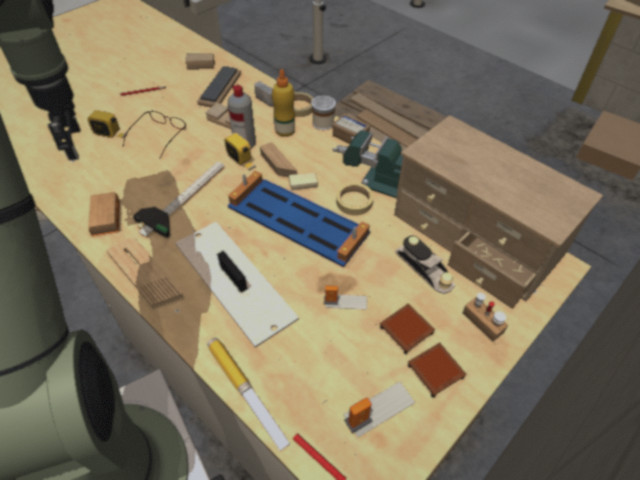

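The top view shows two boards at (421,216) and (469,219), with the large lifter at (470,285) and its handle at (474,305). The small look-alike is at (365,245), the tray at (246,230) and the cover at (280,327). The scene view agrees with this.

```bash
cat >> h.py <<'E'
def rects(name,mask,z,amin=60,roi=None):
    m=mask.astype(np.uint8)*255
    if roi: k=np.zeros_like(m); x0,y0,x1,y1=roi; k[y0:y1,x0:x1]=1; m=m*k
    out=[]
    for c in cv2.findContours(m,cv2.RETR_EXTERNAL,cv2.CHAIN_APPROX_NONE)[0]:
        if cv2.contourArea(c)<amin: continue
        w=np.array([ray(name,*p[0],z)[:2] for p in c],np.float32)
        (cx,cy),(a,b),t=cv2.minAreaRect(w*1000); out.append((cv2.contourArea(c),np.mean(c[:,0],0).round(),round(cx,1),round(cy,1),round(a,1),round(b,1),round(t,1)))
    return out
E
python3 - <<'E'
from h import *
print(camera_params("top").keys())
im=cv2.imread("pics/top0.png"); hsv=cv2.cvtColor(im,cv2.COLOR_BGR2HSV); H,S,V=cv2.split(hsv)
sc=cv2.imread("pics/scene0.png"); sh=cv2.cvtColor(sc,cv2.COLOR_BGR2HSV)
for u,v in [(421,216),(246,230),(180,260),(474,303),(468,270),(280,328),(230,320),(353,320)]: print((u,v),hsv[v,u])
red=((H<10)|(H>172))&(S>150)&(V>60)
print("boards",rects("top",red,.018,300,(380,170,510,260)))
print("tray",rects("top",(H>100)&(H<125)&(S>120),.012,1000))
wh=(S<70)&(V>120)
print("cover",rects("top",(S<70)&(V>70),.008,1000,(180,285,380,370)))
print("blade",rects("top",wh,.003,300,(440,240,500,330)))
print("handle",rects("top",(H<18)&(S>170),.078,50,(455,285,500,330)))
print("bar",rects("top",V<40,.058,200,(240,310,320,345)))
for n,u,v,z in [("top",174.5,258,.04),("top",312,200,.04)]: print(ray(n,u,v,z))
E
```

```text
dict_keys(['fov_y', 'cx', 'cy', 'camera_from_world'])
(421, 216) [  9 171 136]
(246, 230) [108 173 146]
(180, 260) [ 14 158 150]
(474, 303) [ 14 201 160]
(468, 270) [ 87  13 193]
(280, 328) [ 0  5 48]
(230, 320) [ 96  18 197]
(353, 320) [ 28  76 182]
boards [(693.0, array([470., 219.]), 620.4, -135.5, 65.0, 67.1, 1.5), (687.5, array([423., 215.]), 625.5, -29.0, 63.5, 65.2, 6.7)]
tray [(7211.5, array([247., 232.]), 581.7, 364.2, 124.9, 340.5, 25.7)]
cover [(8312.5, array([292., 321.]), 377.5, 269.6, 138.8, 375.4, 7.6)]
blade [(1114.5, array([466., 283.]), 473.6, -137.2, 145.2, 67.4, 1.6)]
handle [(201.0, array([474., 306.]), 429.9, -130.5, 35.5, 27.3, 0.6)]
bar []
[0.51356966 0.51554912 0.04      ]
[0.64966993 0.21733072 0.04      ]
```

```bash
python3 - <<'E'
from h import *
im=cv2.imread("pics/top0.png")
a=cv2.resize(im[150:340,380:520],None,fx=3,fy=3,interpolation=cv2.INTER_CUBIC)
b=cv2.resize(im[160:370,160:370],None,fx=2,fy=2,interpolation=cv2.INTER_CUBIC)
o=np.zeros((600,800,3),np.uint8)
o[:570,:420]=a; o[:420,420:800]=b[:, :380]
cv2.imwrite("pics/c1.png",o)
E
```

```text
(no output)
```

View pics/c1.png

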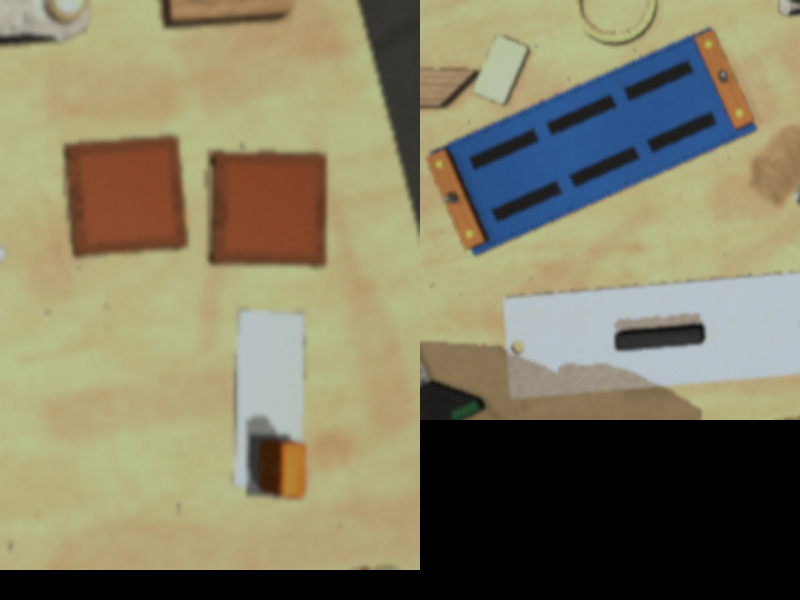

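```bash
python3 - <<'E'
from h import *
def q(pts,z,off,s):
    w=np.array([ray("top",u/s+off[0],v/s+off[1],z)[:2]*1000 for u,v in pts]); 
    r=cv2.minAreaRect(w.astype(np.float32)); print(w.round().tolist(), w.mean(0).round(1), r)
q([(65,145),(177,136),(187,246),(75,256)],.018,(380,150),3)
q([(210,152),(326,152),(326,266),(210,265)],.018,(380,150),3)
q([(238,310),(304,312),(300,495),(235,488)],.003,(380,150),3)
q([(282,443),(305,444),(304,498),(281,496)],.078,(380,150),3)
q([(430,152),(709,28),(755,128),(474,253)],.04,(160+(-420)/2,160),2)
im=cv2.imread("pics/top0.png");H,S,V=cv2.split(cv2.cvtColor(im,cv2.COLOR_BGR2HSV))
print("orange blocks",rects("top",(H<20)&(S>120)&(V>90),.04,80,(155,165,335,290)))
# pin crops, holes
o=np.zeros((600,800,3),np.uint8)
for i,(x0,y0) in enumerate([(160,240),(297,180),(195,315),(335,303)]):
    c=cv2.resize(im[y0:y0+37,x0:x0+50],None,fx=8,fy=8,interpolation=cv2.INTER_CUBIC); o[(i//2)*300:(i//2)*300+296,(i%2)*400:(i%2)*400+400]=c
cv2.imwrite("pics/c2.png",o)
E
```

```text
[[662.0, 17.0], [671.0, -66.0], [588.0, -74.0], [579.0, 8.0]] [624.8 -28.6] ((624.6535034179688, -28.684104919433594), (83.29042053222656, 83.72142791748047), 6.139045238494873)
[[659.0, -91.0], [661.0, -177.0], [576.0, -177.0], [575.0, -92.0]] [ 617.9 -134.1] ((618.1218872070312, -134.18499755859375), (85.07283782958984, 86.58092498779297), 1.0591323375701904)
[[543.0, -116.0], [542.0, -165.0], [406.0, -164.0], [410.0, -116.0]] [ 475.4 -140.3] ((474.6606140136719, -140.01181030273438), (49.2845344543457, 136.2635955810547), 89.32539367675781)
[[446.0, -131.0], [446.0, -148.0], [408.0, -147.0], [409.0, -131.0]] [ 427.6 -139.3] ((427.4593200683594, -139.32550048828125), (16.126771926879883, 37.854591369628906), 89.50856018066406)
[[561.0, 539.0], [707.0, 236.0], [598.0, 182.0], [452.0, 485.0]] [579.5 360.3] ((579.447509765625, 360.1990051269531), (122.06129455566406, 337.3245544433594), 25.671504974365234)
orange blocks [(446.0, array([177., 259.]), 510.9, 509.5, 110.4, 23.7, 25.8), (451.5, array([312., 199.]), 651.4, 217.6, 110.2, 22.6, 26.0)]
```

View pics/c2.png

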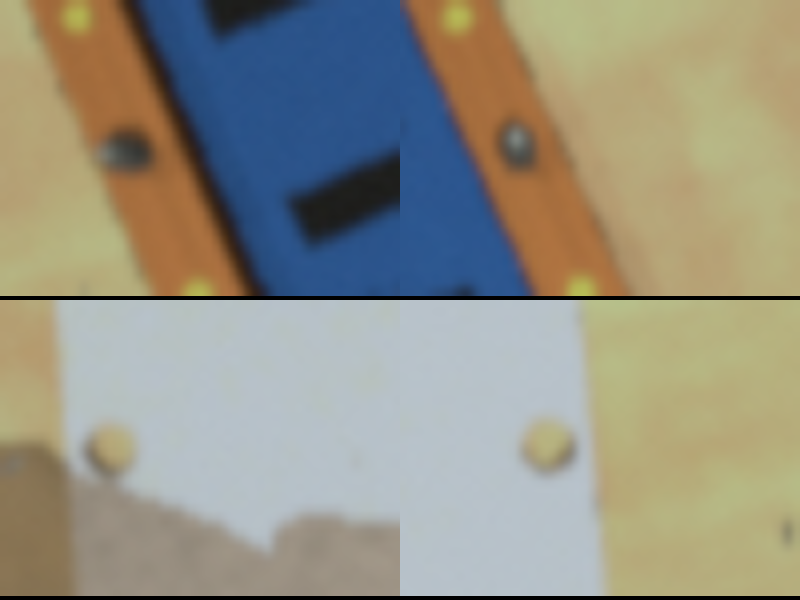

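The left pin tip is at (173,259) and the right one at (312,197). The cover holes are at (209,333) and (353.5,321.4). Now heading for the lifter.

Emit:
arm_command(
  steps=[
    [[0.01,-0.012,0],[0,0,1]],
    [[0.02,-0.025,0],[0,0,1]],
    [[0.02,-0.025,0],[0,0,1]],
    [[0.02,-0.025,0],[0,0,1]],
    [[0.02,-0.025,0],[0,0,1]],
    [[0.02,-0.025,0],[0,0,1]],
    [[0.02,-0.025,0],[0,0,1]],
    [[0.02,-0.025,0],[0,0,1]],
    [[0.02,-0.025,0],[0,0,1]],
    [[0.02,-0.025,0],[0,0,1]],
    [[0.02,-0.025,0],[0,0,1]],
    [[0.02,-0.025,0],[0,0,1]],
    [[0.02,-0.025,0],[0,0,1]],
    [[0.02,-0.03,0],[0,0,1]],
    [[0.01,-0.03,0],[0,0,1]],
    [[0.0,-0.03,0],[0,0,1]],
    [[0.0,-0.03,0],[0,0,0.8]],
    [[-0.01,-0.03,0],[0,0,0]],
    [[-0.01,-0.03,0],[0,0,0]],
    [[-0.01,-0.03,0],[0,0,0]],
  ],
  gripper=-0.2,
)

```text
clock: 1.77
eef_pos: [0.4302, 0.0747, 0.2311]
tcp_rot: [-3.141, -0.0, 3.141]
wrist_force: [1.2, -0.3, -0.4]
opening: 0.602
grip_force: 0.0
```

```bash
python3 - <<'E'
from h import *
L=ray("top",173.1,258.75,.076)[:2];R=ray("top",311.7,197,.076)[:2]
print("pins",L,R,np.linalg.norm(L-R),(L+R)/2,np.degrees(np.arctan2(-(L-R)[0],(L-R)[1])))
L=ray("top",209,333.4,.008)[:2];R=ray("top",353.5,321.4,.008)[:2]
print("holes",L,R,np.linalg.norm(L-R),(L+R)/2,np.degrees(np.arctan2(-(L-R)[0],(L-R)[1])))
E
```

```text
pins [0.51098987 0.50916431] [0.65143676 0.21714959] 0.3240338321362555 [0.58121332 0.36315695] 25.685611977531543
holes [0.34849612 0.43928797] [0.38432189 0.1180131 ] 0.32326618170782795 [0.366409   0.27865054] 6.362838343399637
```

Emit:
arm_command(
  steps=[
    [[0,-0.03,0],[0,0,0]],
    [[0,-0.03,0],[0,0,0]],
    [[0,-0.03,0],[0,0,0]],
    [[0,-0.03,0],[0,0,0]],
    [[0,-0.03,0],[0,0,0]],
    [[0,-0.03,0],[0,0,0]],
    [[-0.003,-0.024,0],[0,0,0]],
    [[0,-0.01,-0.01],[0,0,0]],
    [[0,0,-0.02],[0,0,0]],
    [[0,0,-0.02],[0,0,0]],
    [[0,0,-0.02],[0,0,0]],
    [[0,0,-0.02],[0,0,0]],
    [[0,0,-0.01],[0,0,0]],
    [[0,0,0],[0,0,0]],
    [[0,0,0],[0,0,0]],
  ],
)

```text
clock: 3.02
eef_pos: [0.4278, -0.1378, 0.1312]
tcp_rot: [3.142, -0.001, 3.141]
wrist_force: [0.3, -1.0, 0.2]
opening: 0.599
grip_force: 0.0
```

```bash
python3 - <<'E'
from h import *
im=grab_frame("scene"); cv2.imwrite("pics/s1.png",im)
for n,c in (("scene",im),("top",grab_frame("top"))):
    u,v=proj(n,(.427,-.139,.06)); x,y=int(u)-66,int(v)-60; x=max(0,min(x,508));y=max(0,min(y,360))
    cv2.imwrite(f"pics/x_{n}.png",c[y:y+120,x:x+132]); print(n,x,y)
a=[cv2.resize(cv2.imread(f"pics/x_{n}.png"),(396,360),interpolation=cv2.INTER_CUBIC) for n in ("scene","top")]
cv2.imwrite("pics/c3.png",np.hstack(a)); print(observe()["eef_pos"])
E
```

```text
scene 292 349
top 409 246
[ 0.42835818 -0.13790901  0.13198563]
```

View pics/c3.png

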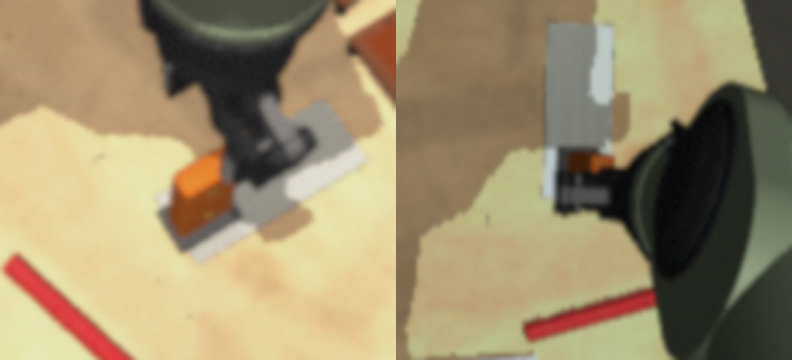

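The view shows the open fingers above the handle, with the blade lying free. Next I descend and close.

Emit:
arm_command(
  steps=[
    [[0,-0.001,-0.01],[0,0,0]],
    [[0,0,-0.015],[0,0,0]],
    [[0,0,-0.015],[0,0,0]],
    [[0,0,-0.015],[0,0,0]],
    [[0,0,-0.015],[0,0,0]],
    [[0,0,-0.015],[0,0,0]],
    [[0,0,-0.008],[0,0,0]],
    [[0,0,-0.005],[0,0,0]],
    [[0,0,0],[0,0,0]],
    [[0,0,0],[0,0,0]],
  ],
)

```text
clock: 3.95
eef_pos: [0.4283, -0.1389, 0.0338]
tcp_rot: [-3.141, 0.001, 3.141]
wrist_force: [1.3, -0.2, 0.9]
opening: 0.598
grip_force: 0.0
```

Emit:
arm_command(
  steps=[
    [[0,0,0],[0,0,0]],
    [[0,0,0],[0,0,0]],
    [[0,0,0],[0,0,0]],
    [[0,0,0],[0,0,0]],
    [[0,0,0],[0,0,0]],
    [[0,0,0],[0,0,0]],
    [[0,0,0],[0,0,0]],
    [[0,0,0],[0,0,0]],
    [[0,0,0],[0,0,0]],
    [[0,0,0],[0,0,0]],
  ],
  gripper=1,
)

```text
clock: 4.78
eef_pos: [0.4284, -0.1389, 0.0338]
tcp_rot: [-3.141, 0.001, 3.141]
wrist_force: [-0.3, 0.3, 8.5]
opening: 0.204
grip_force: 58.3
```

Emit:
arm_command(
  steps=[
    [[0,0,0.002],[0,0,0]],
    [[0,0.001,0.003],[0,0,0]],
    [[0,0.002,0],[0,0,0.5]],
    [[0,0.002,0],[0,0,0.5]],
    [[0.005,0.0005,0],[0,0,0]],
    [[0.01,0,0],[0,0,0]],
    [[0.005,0,0],[0,0,0]],
    [[0,0,0],[0,0,0]],
    [[0,0,0],[0,0,0]],
  ],
)

```text
clock: 5.53
eef_pos: [0.4483, -0.1333, 0.0381]
tcp_rot: [-3.141, -0.0, -3.125]
wrist_force: [0.4, 0.3, -2.0]
opening: 0.2
grip_force: 58.4
```

```bash
python3 - <<'E'
from h import *
im=grab_frame("top"); cv2.imwrite("pics/t2.png",im); print(observe()["eef_pos"])
s=cv2.resize(grab_frame("scene")[280:480,320:520],None,fx=2,fy=2,interpolation=cv2.INTER_CUBIC)
t=cv2.resize(im[170:320,390:490],None,fx=4,fy=4,interpolation=cv2.INTER_CUBIC)
o=np.zeros((600,800,3),np.uint8); o[:,:400]=t; o[:400,400:]=s
cv2.imwrite("pics/c4.png",o)
E
```

```text
[ 0.44787078 -0.13331303  0.03813176]
```

View pics/c4.png

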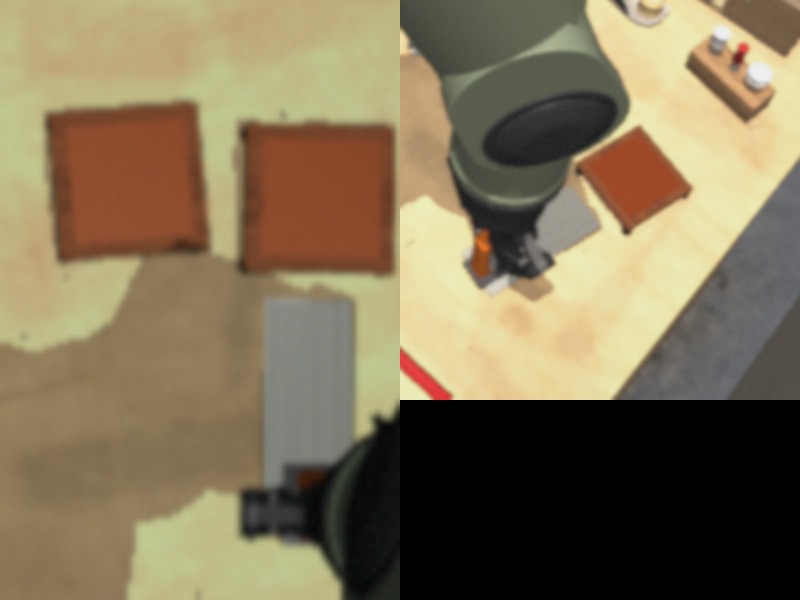

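```bash
python3 - <<'E'
from h import *
f=lambda u,v,z: (ray("top",u/4+390,v/4+170,z)*1000).round(1)[:2]
for p in [(264,296),(354,297),(263,485),(353,400)]: print("blade",f(*p,.0075))
for p in [(241,124),(394,124),(240,271),(394,273)]: print("B",f(*p,.018))
for p in [(47,113),(195,103),(208,249),(60,261)]: print("A",f(*p,.018))
E
```

```text
blade [ 563.2 -107.5]
blade [ 564.  -157.7]
blade [ 457.6 -108.2]
blade [ 506.3 -157.8]
B [658.4 -91.1]
B [ 660.7 -176.3]
B [576.1 -91.7]
B [ 577.3 -177.1]
A [661.8  17.2]
A [669.6 -65.3]
A [587.9 -73.7]
A [579.    8.4]
```

Emit:
arm_command(
  steps=[
    [[0.004,-0.001,0],[0,0,0]],
    [[0.008,0,0],[0,0,0]],
    [[0.01,0,0],[0,0,0]],
    [[0.01,0,0],[0,0,0]],
    [[0.01,0,0],[0,0,0]],
    [[0.01,0,0],[0,0,0]],
    [[0.01,0,0],[0,0,0]],
    [[0.01,0,0],[0,0,0]],
    [[0.01,0,0],[0,0,0]],
    [[0.01,0,0],[0,0,0]],
    [[0.005,0,0],[0,0,0]],
    [[0.0025,0,0],[0,0,0]],
    [[0,0,0],[0,0,0]],
  ],
)

```text
clock: 6.72
eef_pos: [0.5478, -0.1342, 0.0381]
tcp_rot: [-3.142, -0.0, -3.125]
wrist_force: [-0.9, 0.3, -1.7]
opening: 0.203
grip_force: 58.4
```

```bash
python3 - <<'E'
from h import *
im=grab_frame("top"); cv2.imwrite("pics/t3.png",im)
t=cv2.resize(im[170:320,390:490],None,fx=4,fy=4,interpolation=cv2.INTER_CUBIC)
s=cv2.resize(grab_frame("scene")[280:480,320:520],None,fx=2,fy=2,interpolation=cv2.INTER_CUBIC)
o=np.zeros((600,800,3),np.uint8); o[:,:400]=t; o[:400,400:]=s
cv2.imwrite("pics/c5.png",o)
E
```

```text
(no output)
```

View pics/c5.png

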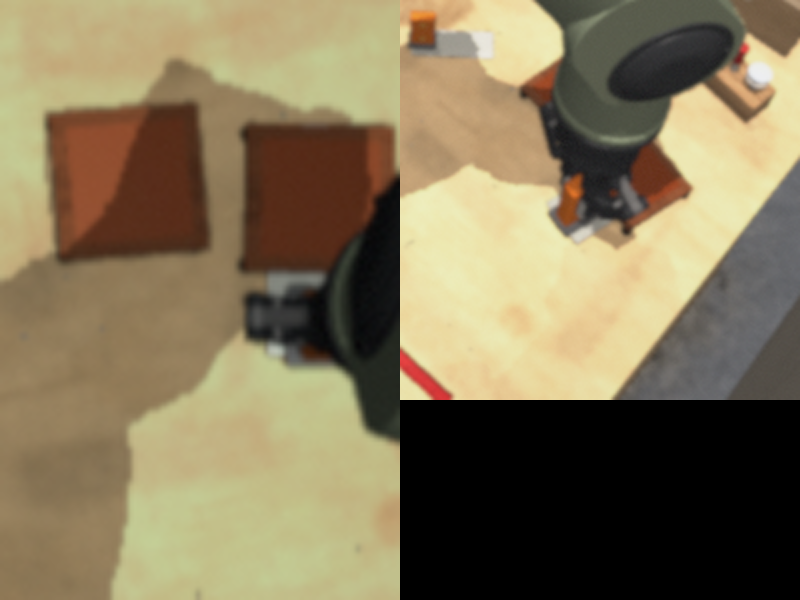

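The board hasn't shifted and the blade is centred under it, so I lift.

Emit:
arm_command(
  steps=[
    [[0,0,0.002],[0,0,0]],
    [[0,0,0.002],[0,0,0]],
    [[0,0,0.003],[0,0,0]],
    [[0,0,0.005],[0,0,0]],
    [[0,0,0.008],[0,0,0]],
    [[0,0,0.012],[0,0,0]],
    [[0,0,0.014],[0,0,0]],
    [[0,0,0.014],[0,0,0]],
    [[0,0,0.012],[0,0,0]],
    [[0,0,0.01],[0,0,0]],
    [[0,0,0.008],[0,0,0]],
    [[0,0,0.005],[0,0,0]],
    [[0,0,0.002],[0,0,0]],
    [[0,0,0],[0,0,0]],
  ],
)

```text
clock: 7.98
eef_pos: [0.5476, -0.1343, 0.1355]
tcp_rot: [3.142, 0.0, -3.125]
wrist_force: [-0.9, -0.1, -4.0]
opening: 0.202
grip_force: 58.4
```

Emit:
arm_command(
  steps=[
    [[0,0.003,0],[0,0,0]],
    [[0,0.007,0],[0,0,0.3]],
    [[0,0.011,0],[0,0,0.6]],
    [[0,0.015,0],[0,0,0.8]],
    [[0,0.018,0],[0,0,1]],
    [[0,0.02,0],[0,0,1]],
    [[0,0.02,0],[0,0,1]],
    [[0,0.02,0],[0,0,1]],
    [[0,0.02,0],[0,0,1]],
    [[0,0.02,0],[0,0,1]],
    [[0,0.02,0],[0,0,1]],
    [[0,0.02,0],[0,0,1]],
    [[0,0.02,0],[0,0,1]],
    [[0,0.02,0],[0,0,1]],
    [[-0.002,0.02,0],[0,0,1]],
    [[-0.003,0.02,0],[0,0,1]],
    [[-0.004,0.02,0],[0,0,1]],
    [[-0.005,0.02,0],[0,0,1]],
    [[-0.005,0.02,0],[0,0,1]],
    [[-0.005,0.02,0],[0,0,1]],
  ],
)

```text
clock: 9.65
eef_pos: [0.5222, 0.2222, 0.1351]
tcp_rot: [3.141, -0.0, -2.813]
wrist_force: [0.2, 0.1, -3.3]
opening: 0.203
grip_force: 58.7
```

Emit:
arm_command(
  steps=[
    [[-0.005,0.02,0],[0,0,1]],
    [[-0.005,0.02,0],[0,0,1]],
    [[-0.005,0.02,0],[0,0,1]],
    [[-0.005,0.02,0],[0,0,1]],
    [[-0.005,0.02,0],[0,0,1]],
    [[-0.004,0.018,0],[0,0,1]],
    [[-0.003,0.015,0],[0,0,0.7]],
    [[-0.002,0.012,0],[0,0,0.4]],
    [[-0.001,0.008,0],[0,0,0.2]],
    [[0,0.004,0],[0,0,0]],
    [[0,0.001,0],[0,0,0]],
    [[0,0,0],[0,0,0]],
    [[0,0,0],[0,0,0]],
    [[0,0,0],[0,0,0]],
  ],
)

```text
clock: 10.82
eef_pos: [0.4889, 0.3768, 0.1354]
tcp_rot: [-3.141, -0.0, -2.69]
wrist_force: [0.7, 0.3, -3.2]
opening: 0.2
grip_force: 58.7
```

```bash
python3 - <<'E'
from h import *
im=grab_frame("top"); cv2.imwrite("pics/t4.png",im)
o=np.zeros((600,800,3),np.uint8); o[:480,:640]=0
o[:,:480]=cv2.resize(im[140:340,140:300],None,fx=3,fy=3,interpolation=cv2.INTER_CUBIC)
o[:300,480:]=cv2.resize(grab_frame("scene")[110:310,150:363],(320,300))
cv2.imwrite("pics/c6.png",o)
ob=observe();p=ob["eef_pos"]; print(p,np.degrees(ob["tcp_rot"]),ob["wrist_force"])
H,S,V=cv2.split(cv2.cvtColor(im,cv2.COLOR_BGR2HSV))
print(rects("top",((H<10)|(H>172))&(S>150)&(V>40),p[2]-.034+.009,300))
E
```

```text
[0.48877906 0.37711726 0.13536779] [-1.79990807e+02  1.44787242e-04 -1.54086944e+02] [-0.40374127 -0.41482275 -2.88781121]
[(664.5, array([422., 216.]), 615.8, -13.7, 60.2, 60.0, 6.5)]
```

View pics/c6.png

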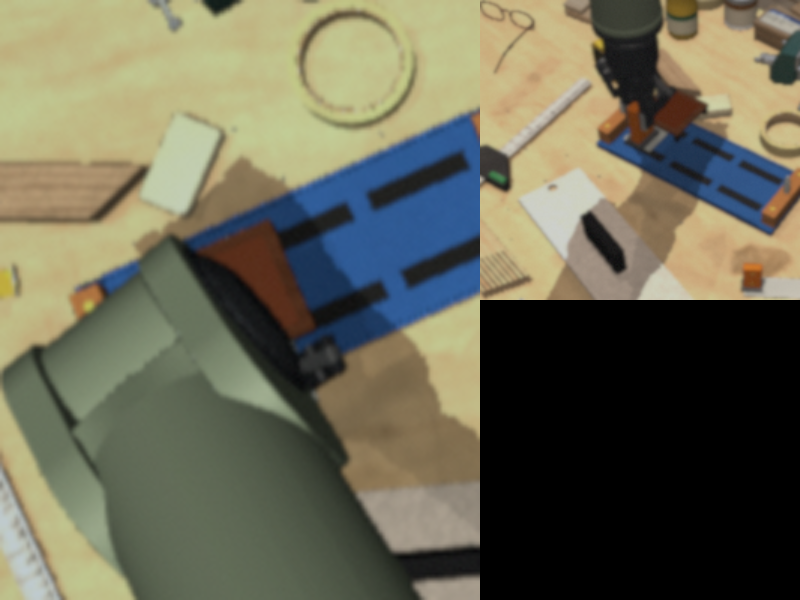

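The board rides level on the blade over the tray. Its right-hand corners are at crop (267,223) and (314,325).

```bash
python3 - <<'E'
from h import *
a=ray("top",267/3+140,223/3+140,.110)[:2];b=ray("top",314/3+140,325/3+140,.110)[:2]
d=a-b; print(a,b,np.linalg.norm(d),np.degrees(np.arctan2(d[1],d[0])))
t=np.radians(25.7);X=np.array([np.cos(t),np.sin(t)]);Y=np.array([-X[1],X[0]])
c=(a+b)/2+Y*.042; r=c-[.5812,.3633]; print("board centre",c,"in tray",r@X,r@Y)
print("from grip", np.array([.4888,.3771])+.07*X)
E
```

```text
[0.60592619 0.38753535] [0.5359015  0.35226166] 0.07840720934684449 26.735869556666763
board centre [0.55270016 0.40774374] in tray -0.006407115761757457 0.052406446291197575
from grip [0.55187539 0.40745614]
```

Emit:
arm_command(
  steps=[
    [[0.002,0.001,-0.002],[0,0,0]],
    [[0.0035,0.0018,-0.004],[0,0,0]],
    [[0,0,-0.007],[0,0,0]],
    [[0,0,-0.01],[0,0,0]],
    [[0,0,-0.01],[0,0,0]],
    [[0,0,-0.01],[0,0,0]],
    [[0,0,-0.01],[0,0,0]],
    [[0,0,-0.008],[0,0,0]],
    [[0,0,-0.006],[0,0,0]],
    [[0,0,-0.004],[0,0,0]],
    [[0,0,-0.003],[0,0,0]],
    [[0,0,-0.002],[0,0,0]],
    [[0,0,-0.002],[0,0,0]],
    [[0,0,-0.002],[0,0,0]],
    [[0,0,-0.002],[0,0,0]],
    [[0,0,-0.001],[0,0,0]],
    [[0,0,0],[0,0,0]],
    [[0,0,0],[0,0,0]],
    [[0,0,0],[0,0,0]],
  ],
)

```text
clock: 12.5
eef_pos: [0.4941, 0.3805, 0.0524]
tcp_rot: [3.142, 0.0, -2.688]
wrist_force: [0.4, -0.6, -2.0]
opening: 0.205
grip_force: 58.7
```

Wrist force dropped by about 0.9 N, so the board is standing. Retreating.

Emit:
arm_command(
  steps=[
    [[-0.003,-0.0014,-0.0005],[0,0,0]],
    [[-0.005,-0.0024,0],[0,0,0]],
    [[-0.009,-0.0043,0],[0,0,0]],
    [[-0.009,-0.0043,0],[0,0,0]],
    [[-0.009,-0.0043,0],[0,0,0]],
    [[-0.009,-0.0043,0],[0,0,0]],
    [[-0.009,-0.0043,0],[0,0,0]],
    [[-0.009,-0.0043,0],[0,0,0]],
    [[-0.009,-0.0043,0],[0,0,0]],
    [[-0.007,-0.0034,0],[0,0,0]],
    [[-0.005,-0.0024,0],[0,0,0]],
    [[-0.002,-0.001,0],[0,0,0]],
    [[0,0,0],[0,0,0]],
    [[0,0,0.01],[0,0,0]],
    [[0,0,0.02],[0,0,0]],
    [[0,0,0.02],[0,0,0]],
    [[0,0,0.02],[0,0,0]],
    [[0,0,0],[0,0,0]],
  ],
)

```text
clock: 14.0
eef_pos: [0.4107, 0.341, 0.1258]
tcp_rot: [3.14, 0.005, -2.689]
wrist_force: [1.0, 0.3, -0.1]
opening: 0.199
grip_force: 58.9
```

Emit:
arm_command(
  steps=[
    [[0.005,-0.02,0],[0,0,-1]],
    [[0.01,-0.03,0],[0,0,-1]],
    [[0.01,-0.03,0],[0,0,-1.5]],
    [[0.01,-0.03,0],[0,0,-1.5]],
    [[0.01,-0.03,0],[0,0,-1.5]],
    [[0.005,-0.03,0],[0,0,-1.5]],
    [[0.0,-0.03,0],[0,0,-1.5]],
    [[0.0,-0.03,0],[0,0,-1.5]],
    [[0,-0.03,0],[0,0,-1.5]],
    [[0,-0.03,0],[0,0,-1.5]],
    [[0,-0.03,0],[0,0,-1.5]],
    [[0,-0.03,0],[0,0,-1.5]],
    [[0,-0.03,0],[0,0,-1.5]],
    [[0,-0.01,0],[0,0,-1]],
    [[0,0,0],[0,0,0]],
    [[0,0,0],[0,0,0]],
    [[0,0,0],[0,0,0]],
  ],
)

```text
clock: 15.42
eef_pos: [0.4592, -0.0493, 0.1218]
tcp_rot: [3.141, 0.0, -3.027]
wrist_force: [-0.6, 0.3, -2.3]
opening: 0.205
grip_force: 59.0
```

```bash
python3 - <<'E'
from h import *
im=grab_frame("top"); cv2.imwrite("pics/t5.png",im); cv2.imwrite("pics/s5.png",grab_frame("scene"))
ob=observe();p=ob["eef_pos"]; print(p,np.degrees(ob["tcp_rot"]),ob["wrist_force"])
t=np.radians(25.7);X=np.array([np.cos(t),np.sin(t)]);Y=np.array([-X[1],X[0]])
H,S,V=cv2.split(cv2.cvtColor(im,cv2.COLOR_BGR2HSV))
for z in (.018,.030):
  for r in rects("top",((H<10)|(H>172))&(S>150)&(V>40),z,300):
    d=np.array(r[2:4])/1000-[.5812,.3633]; print(z,r,"tray",d@X,d@Y)
cv2.imwrite("pics/v5.png",im)
E
```

```text
[ 0.45918921 -0.04907506  0.12180798] [ 1.79982749e+02  3.49713331e-03 -1.73422421e+02] [ 0.31753465  0.53335375 -3.20426142]
0.018 (735.0, array([223., 239.]), 561.1, 413.8, 65.9, 66.2, 24.4) tray 0.0037881356430969383 0.05422093717697526
0.018 (622.5, array([420., 215.]), 625.2, -28.1, 66.8, 66.0, 4.2) tray -0.1300867767693928 -0.3717625458673186
0.03 (735.0, array([223., 239.]), 560.4, 411.7, 65.3, 65.6, 24.4) tray 0.002246697650537602 0.052632236791410165
0.03 (622.5, array([420., 215.]), 623.9, -26.2, 66.2, 65.4, 4.2) tray -0.13043422463639523 -0.3694867427168428
```

View pics/v5.png

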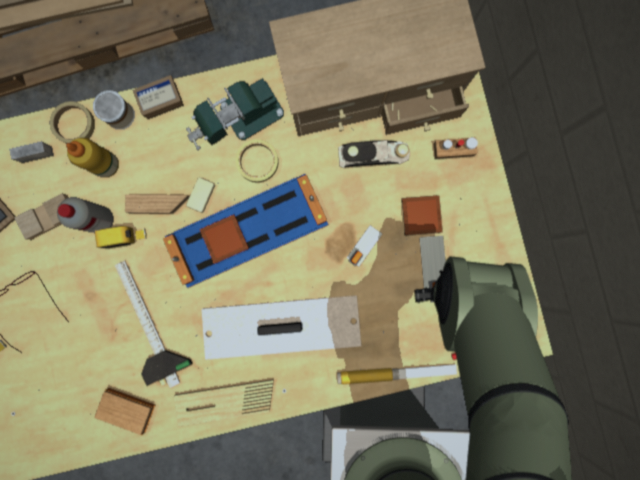

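Board one stands on the tray at about (+2, +53) mm in the tray frame. The other board is still at (421,216), so I line up for it.

Emit:
arm_command(
  steps=[
    [[-0.004,0.002,-0.005],[0,0,-0.2]],
    [[0,0,-0.01],[0,0,0]],
    [[0,0,-0.015],[0,0,0]],
    [[0,0,-0.015],[0,0,0]],
    [[0,0,-0.015],[0,0,0]],
    [[0,0,-0.01],[0,0,0]],
    [[0,0,-0.008],[0,0,0]],
    [[0,0,-0.004],[0,0,0]],
    [[0,0,-0.002],[0,0,0]],
    [[0,0,0],[0,0,0]],
    [[0,0,0],[0,0,0]],
  ],
)

```text
clock: 16.43
eef_pos: [0.4553, -0.0482, 0.0382]
tcp_rot: [-3.142, 0.001, -3.032]
wrist_force: [-0.1, 0.3, -2.3]
opening: 0.202
grip_force: 59.1
```

```bash
python3 - <<'E'
from h import *
im=grab_frame("top"); cv2.imwrite("pics/t6.png",im);ob=observe(); print(ob["eef_pos"],np.degrees(ob["tcp_rot"]))
cv2.imwrite("pics/c7.png",cv2.resize(im[180:310,390:460],None,fx=4.6,fy=4.6,interpolation=cv2.INTER_CUBIC))
E
```

```text
[ 0.45530723 -0.04821013  0.03824908] [-1.79993083e+02  4.38479005e-02 -1.73736354e+02]
```

View pics/c7.png

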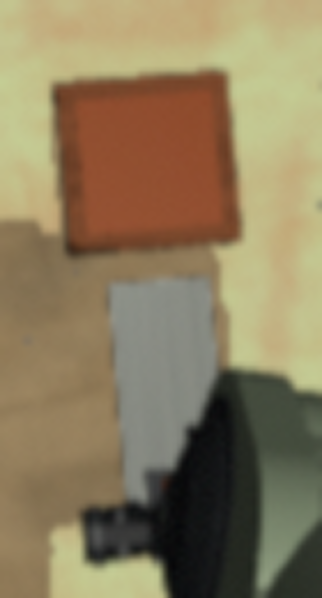

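```bash
python3 - <<'E'
from h import *
f=lambda u,v,z: ray("top",u/4.6+390,v/4.6+180,z)[:2]*1000
a,b,c=f(108,283,.0075),f(211,277,.0075),f(127,495,.0075)
B=[f(*p,.018) for p in [(54,85),(225,71),(242,240),(70,254)]]
m=np.mean(B,0); bx=B[0]-B[3]+B[1]-B[2]; h=np.arctan2(bx[1],bx[0]); by=B[0]-B[1]+B[3]-B[2]
print("blade tip",(a+b)/2,"yaw",np.degrees(np.arctan2(*(a-c)[::-1])),"board",m,np.degrees(h),np.degrees(np.arctan2(-by[0],by[1])))
X=np.array([np.cos(h),np.sin(h)]);d=(a+b)/2-m; print("tip in board",d@X,d@[-X[1],X[0]])
E
```

```text
blade tip [568.2948394  -37.25832359] yaw 6.109168534785411 board [624.67823688 -28.89622948] 6.491613202138016 6.2234016496462115
tip in board -56.96729032191714 -1.9338983029077887
```

Emit:
arm_command(
  steps=[
    [[0.003,0.002,0],[0,0,0.2]],
    [[0.008,0.0009,0],[0,0,0]],
    [[0.01,0.0011,0],[0,0,0]],
    [[0.01,0.0011,0],[0,0,0]],
    [[0.01,0.0011,0],[0,0,0]],
    [[0.01,0.0011,0],[0,0,0]],
    [[0.01,0.0011,0],[0,0,0]],
    [[0.01,0.0011,0],[0,0,0]],
    [[0.01,0.0011,0],[0,0,0]],
    [[0.01,0.0011,0],[0,0,0]],
    [[0.007,0.0008,0],[0,0,0]],
    [[0.003,0.0004,0],[0,0,0]],
    [[0,0,0],[0,0,0]],
  ],
)

```text
clock: 17.57
eef_pos: [0.5566, -0.0351, 0.0376]
tcp_rot: [-3.142, 0.0, -3.028]
wrist_force: [-0.1, 0.2, -1.8]
opening: 0.2
grip_force: 59.1
```

Emit:
arm_command(
  steps=[
    [[0,0,0.002],[0,0,0]],
    [[0,0,0.002],[0,0,0]],
    [[0,0,0.003],[0,0,0]],
    [[0,0,0.005],[0,0,0]],
    [[0,0,0.008],[0,0,0]],
    [[0,0,0.012],[0,0,0]],
    [[0,0,0.014],[0,0,0]],
    [[0,0,0.014],[0,0,0]],
    [[0,0,0.012],[0,0,0]],
    [[0,0,0.01],[0,0,0]],
    [[0,0,0.008],[0,0,0]],
    [[0,0,0.005],[0,0,0]],
    [[0,0,0.002],[0,0,0]],
    [[0,0,0],[0,0,0]],
  ],
)

```text
clock: 18.73
eef_pos: [0.556, -0.0353, 0.135]
tcp_rot: [3.142, 0.0, -3.029]
wrist_force: [-0.4, 0.4, -2.7]
opening: 0.202
grip_force: 58.9
```

Emit:
arm_command(
  steps=[
    [[0,0.003,0],[0,0,0.2]],
    [[0,0.007,0],[0,0,0.5]],
    [[0,0.011,0],[0,0,0.8]],
    [[-0.001,0.015,0],[0,0,1]],
    [[-0.001,0.018,0],[0,0,1.2]],
    [[-0.001,0.02,0],[0,0,1.2]],
    [[-0.001,0.02,0],[0,0,1.2]],
    [[-0.001,0.02,0],[0,0,1.2]],
    [[-0.001,0.02,0],[0,0,1.2]],
    [[-0.001,0.02,0],[0,0,1.2]],
    [[-0.001,0.02,0],[0,0,1.2]],
    [[-0.001,0.02,0],[0,0,1.2]],
    [[-0.001,0.02,0],[0,0,1.2]],
    [[-0.001,0.02,0],[0,0,1.2]],
    [[-0.001,0.02,0],[0,0,1.2]],
    [[-0.001,0.018,0],[0,0,1.2]],
    [[-0.001,0.015,0],[0,0,1]],
    [[0,0.013,0],[0,0,0.8]],
    [[0,0.009,0],[0,0,0.5]],
    [[0,0.006,0],[0,0,0.2]],
  ],
)

```text
clock: 20.4
eef_pos: [0.5419, 0.2808, 0.1347]
tcp_rot: [3.142, -0.0, -2.689]
wrist_force: [-0.4, 0.4, -3.2]
opening: 0.203
grip_force: 59.0
```

Emit:
arm_command(
  steps=[
    [[0,0.003,0],[0,0,0]],
    [[0,0,0],[0,0,0]],
    [[0,0,0],[0,0,0]],
  ],
)

```text
clock: 20.65
eef_pos: [0.5422, 0.2819, 0.1348]
tcp_rot: [-3.141, -0.0, -2.691]
wrist_force: [-0.2, -0.1, -3.7]
opening: 0.201
grip_force: 59.0
```

```bash
python3 - <<'E'
from h import *
im=grab_frame("top"); cv2.imwrite("pics/t7.png",im)
ob=observe();p=ob["eef_pos"]; print(p,np.degrees(ob["tcp_rot"]),ob["wrist_force"])
o=np.zeros((600,800,3),np.uint8)
o[:,:480]=cv2.resize(im[140:340,190:350],None,fx=3,fy=3,interpolation=cv2.INTER_CUBIC)
o[:300,480:]=cv2.resize(grab_frame("scene")[110:310,190:403],(320,300))
cv2.imwrite("pics/c8.png",o)
E
```

```text
[0.54223471 0.28178835 0.13480002] [-1.79973559e+02 -1.06388951e-02 -1.54201156e+02] [-0.09643929 -0.05751635 -3.27111387]
```

View pics/c8.png

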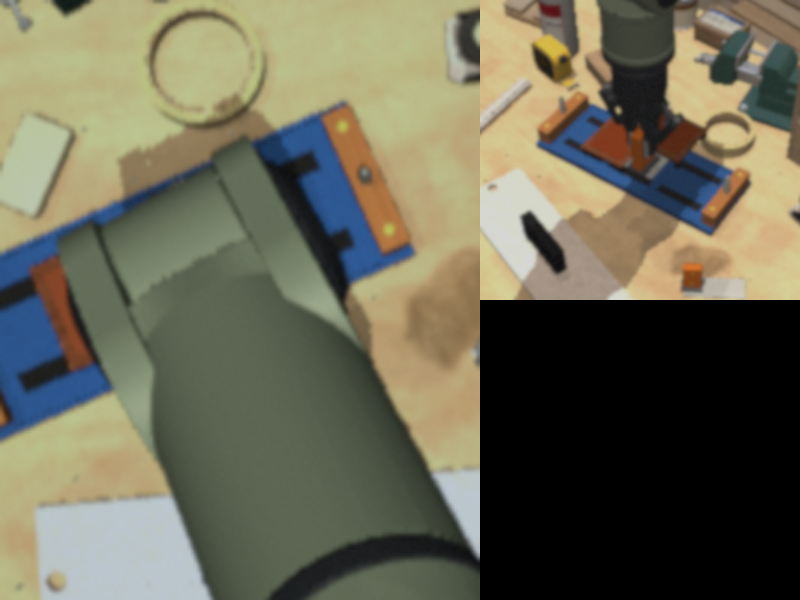

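The second board is on the blade over the right half of the tray (scene inset), clear of the first. Lowering.

Emit:
arm_command(
  steps=[
    [[0,0.001,-0.002],[0,0,0]],
    [[0,0,-0.004],[0,0,0]],
    [[0,0,-0.007],[0,0,0]],
    [[0,0,-0.01],[0,0,0]],
    [[0,0,-0.01],[0,0,0]],
    [[0,0,-0.01],[0,0,0]],
    [[0,0,-0.01],[0,0,0]],
    [[0,0,-0.008],[0,0,0]],
    [[0,0,-0.006],[0,0,0]],
    [[0,0,-0.004],[0,0,0]],
    [[0,0,-0.003],[0,0,0]],
    [[0,0,-0.002],[0,0,0]],
    [[0,0,-0.002],[0,0,0]],
    [[0,0,-0.002],[0,0,0]],
    [[0,0,-0.002],[0,0,0]],
    [[0,0,-0.001],[0,0,0]],
    [[0,0,0],[0,0,0]],
    [[0,0,0],[0,0,0]],
    [[0,0,0],[0,0,0]],
  ],
)

```text
clock: 22.33
eef_pos: [0.5421, 0.2838, 0.0519]
tcp_rot: [-3.142, 0.0, -2.69]
wrist_force: [-0.0, -0.4, -2.6]
opening: 0.203
grip_force: 59.0
```

Emit:
arm_command(
  steps=[
    [[-0.003,-0.0014,0],[0,0,0]],
    [[-0.005,-0.0024,0],[0,0,0]],
    [[-0.009,-0.0043,0],[0,0,0]],
    [[-0.009,-0.0043,0],[0,0,0]],
    [[-0.009,-0.0043,0],[0,0,0]],
    [[-0.009,-0.0043,0],[0,0,0]],
    [[-0.009,-0.0043,0],[0,0,0]],
    [[-0.009,-0.0043,0],[0,0,0]],
    [[-0.009,-0.0043,0],[0,0,0]],
    [[-0.009,-0.0043,0],[0,0,0]],
    [[-0.005,-0.0024,0],[0,0,0]],
    [[-0.004,-0.002,0],[0,0,0]],
    [[0,0,0],[0,0,0]],
    [[0,0,0.01],[0,0,0]],
    [[0,0,0.02],[0,0,0]],
    [[0,0,0.02],[0,0,0]],
    [[0,0,0.02],[0,0,0]],
    [[0,0,0],[0,0,0]],
  ],
)

```text
clock: 23.83
eef_pos: [0.4549, 0.2421, 0.1257]
tcp_rot: [3.141, 0.005, -2.691]
wrist_force: [0.5, 0.9, -1.3]
opening: 0.202
grip_force: 59.2
```

Emit:
arm_command(
  steps=[
    [[0,-0.015,0],[0,0,-1]],
    [[0,-0.025,0],[0,0,-2]],
    [[0,-0.03,0],[0,0,-2]],
    [[0,-0.03,0],[0,0,-2]],
    [[0,-0.03,0],[0,0,-2]],
    [[0,-0.03,0],[0,0,-2]],
    [[0,-0.03,0],[0,0,-2]],
    [[0,-0.03,0],[0,0,-2]],
    [[0,-0.03,0],[0,0,-2]],
    [[0,-0.03,0],[0,0,-2]],
    [[0,-0.03,0],[0,0,-2]],
    [[0,-0.03,0],[0,0,-2]],
    [[0,-0.02,0],[0,0,-2]],
    [[0,-0.01,0],[0,0,-1]],
    [[0,0,0],[0,0,0]],
    [[0,0,0],[0,0,0]],
  ],
)

```text
clock: 25.17
eef_pos: [0.4529, -0.1286, 0.1216]
tcp_rot: [3.141, -0.0, 3.139]
wrist_force: [0.2, 0.4, -3.1]
opening: 0.206
grip_force: 58.9
```

```bash
python3 - <<'E'
from h import *
im=grab_frame("top"); cv2.imwrite("pics/t8.png",im); s=grab_frame("scene"); cv2.imwrite("pics/s8.png",s)
ob=observe();p=ob["eef_pos"]; print(p,np.degrees(ob["tcp_rot"]),ob["wrist_force"])
t=np.radians(25.7);X=np.array([np.cos(t),np.sin(t)]);Y=np.array([-X[1],X[0]])
H,S,V=cv2.split(cv2.cvtColor(im,cv2.COLOR_BGR2HSV))
for r in rects("top",((H<10)|(H>172))&(S>150)&(V>40),.03,300):
    d=np.array(r[2:4])/1000-[.5812,.3633]; print(r,"tray",d@X,d@Y)
for (x0,y0) in [(195,315),(335,303)]:  # hole: non-white inside plate
    m=((S[y0:y0+37,x0:x0+50]>45)).astype(np.uint8)
    n,l,st,c=cv2.connectedComponentsWithStats(m); print([(c[i]+[x0,y0],st[i,4]) for i in range(1,n)])
o=np.zeros((600,800,3),np.uint8)
o[:400,:400]=cv2.resize(im[170:370,160:360],None,fx=2,fy=2); o[:400,400:]=cv2.resize(s[150:350,160:360],None,fx=2,fy=2)
for i,(x0,y0) in enumerate([(195,315),(335,303)]): o[400:585,i*250:i*250+250]=cv2.resize(im[y0:y0+37,x0:x0+50],None,fx=5,fy=5,interpolation=cv2.INTER_CUBIC)
cv2.imwrite("pics/c9.png",o)
E
```

```text
[ 0.45309915 -0.12770254  0.12168573] [ 1.79972101e+02 -1.31363650e-02  1.79980526e+02] [ 0.87563033  0.17751037 -2.42531552]
(743.0, array([223., 239.]), 560.5, 411.1, 64.7, 65.2, 25.0) tray 0.0020766099019172805 0.052048224670158176
(668.0, array([267., 217.]), 607.0, 314.6, 65.6, 64.7, 24.5) tray 0.0021285897306965104 -0.05507085532074445
[(array([198.53378378, 333.91216216]), np.int32(296)), (array([208.31818182, 333.13636364]), np.int32(22))]
[(array([371.15618661, 320.60750507]), np.int32(986)), (array([353.04444444, 320.57777778]), np.int32(45))]
```

View pics/c9.png

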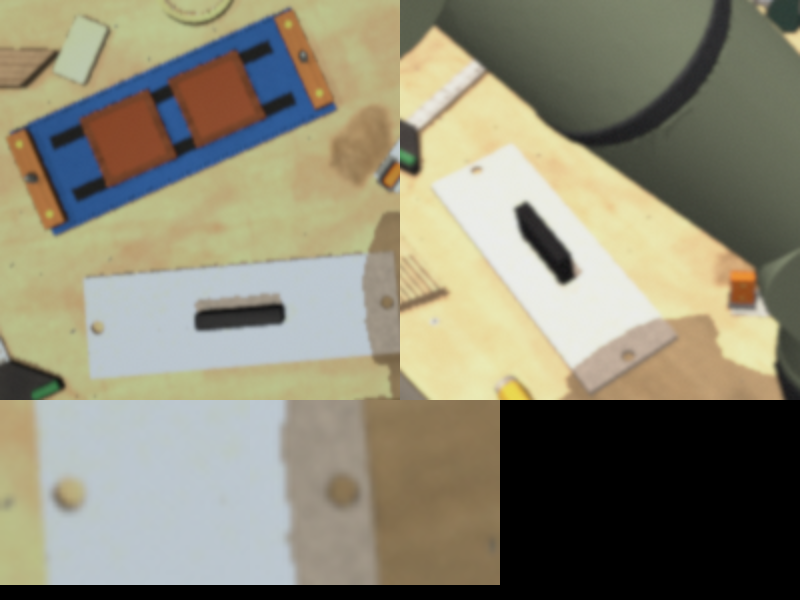

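Both boards stand on the tray at (2,52) and (2,-55) mm, and the cover is unmoved. Laying the lifter down.

Emit:
arm_command(
  steps=[
    [[0,0,-0.005],[0,0,0]],
    [[0,0,-0.012],[0,0,0]],
    [[0,0,-0.015],[0,0,0]],
    [[0,0,-0.015],[0,0,0]],
    [[0,0,-0.015],[0,0,0]],
    [[0,0,-0.012],[0,0,0]],
    [[0,0,-0.006],[0,0,0]],
    [[0,0,-0.004],[0,0,0]],
    [[0,0,-0.002],[0,0,0]],
    [[0,0,-0.001],[0,0,0]],
    [[0,0,-0.0005],[0,0,0]],
    [[0,0,0],[0,0,0]],
  ],
)

```text
clock: 26.27
eef_pos: [0.4532, -0.1289, 0.0346]
tcp_rot: [-3.141, 0.001, 3.139]
wrist_force: [-0.1, 0.5, -2.1]
opening: 0.201
grip_force: 59.1
```

Emit:
arm_command(
  steps=[
    [[0,0,0],[0,0,0]],
    [[0,0,0],[0,0,0]],
    [[0,0,0],[0,0,0]],
    [[0,0,0],[0,0,0]],
    [[0,0,0],[0,0,0]],
    [[0,0,0],[0,0,0]],
    [[0,0,0.01],[0,0,0]],
    [[0,0,0.02],[0,0,0]],
    [[0,0,0.02],[0,0,0]],
    [[0,0,0.02],[0,0,0]],
    [[0,0,0.02],[0,0,0]],
    [[0,0,0.02],[0,0,0]],
    [[0,0,0],[0,0,0]],
  ],
  gripper=-0.2,
)

```text
clock: 27.35
eef_pos: [0.4543, -0.1293, 0.148]
tcp_rot: [-3.141, 0.005, 3.139]
wrist_force: [0.9, -0.2, 0.3]
opening: 0.603
grip_force: 0.0
```

Emit:
arm_command(
  steps=[
    [[0,0.015,0],[0,0,-2]],
    [[0,0.02,0],[0,0,-4]],
    [[0,0.024,0],[0,0,-4.5]],
    [[0,0.024,0],[0,0,-4.5]],
    [[0,0.024,0],[0,0,-4.5]],
    [[0,0.024,0],[0,0,-4.5]],
    [[0,0.024,0],[0,0,-4.5]],
    [[0,0.024,0],[0,0,-4.5]],
    [[0,0.024,0],[0,0,-4.5]],
    [[-0.005,0.024,0],[0,0,-4.5]],
    [[-0.01,0.024,0],[0,0,-4.5]],
    [[-0.01,0.024,0],[0,0,-4.5]],
    [[-0.01,0.024,0],[0,0,-4.5]],
    [[-0.01,0.024,0],[0,0,-4.5]],
    [[-0.01,0.024,0],[0,0,-4.5]],
    [[-0.01,0.024,0],[0,0,-4.5]],
    [[-0.01,0.024,0],[0,0,-4.5]],
    [[-0.008,0.01,0],[0,0,-4.5]],
    [[-0.005,0.003,0],[0,0,-4.6]],
    [[0,0,0],[0,0,-1]],
  ],
)

```text
clock: 29.02
eef_pos: [0.3637, 0.2801, 0.1443]
tcp_rot: [-3.141, -0.0, 1.678]
wrist_force: [0.2, 0.5, 1.1]
opening: 0.604
grip_force: 0.0
```

Emit:
arm_command(
  steps=[
    [[0,0,0],[0,0,0]],
    [[0,0,0],[0,0,0]],
  ],
)

```text
clock: 29.18
eef_pos: [0.3653, 0.2787, 0.1445]
tcp_rot: [3.141, -0.0, 1.682]
wrist_force: [0.4, 0.2, 0.2]
opening: 0.599
grip_force: 0.0
```

Emit:
arm_command(
  steps=[
    [[0.001,0,-0.01],[0,0,0]],
    [[0,0,-0.02],[0,0,0]],
    [[0,0,-0.02],[0,0,0]],
    [[0,0,-0.02],[0,0,0]],
    [[0,0,-0.02],[0,0,0]],
    [[0,0,-0.015],[0,0,0]],
    [[0,0,-0.01],[0,0,0]],
    [[0,0,-0.005],[0,0,0]],
    [[0,0,-0.0025],[0,0,0]],
    [[0,0,0],[0,0,0]],
    [[0,0,0],[0,0,0]],
  ],
)

```text
clock: 30.1
eef_pos: [0.3663, 0.2792, 0.0222]
tcp_rot: [3.141, -0.0, 1.68]
wrist_force: [-0.4, -0.2, -0.5]
opening: 0.601
grip_force: 0.0
```

Emit:
arm_command(
  steps=[
    [[0,0,0],[0,0,0]],
    [[0,0,0],[0,0,0]],
    [[0,0,0],[0,0,0]],
    [[0,0,0],[0,0,0]],
    [[0,0,0],[0,0,0]],
    [[0,0,0],[0,0,0]],
    [[0,0,0],[0,0,0]],
    [[0,0,0],[0,0,0]],
    [[0,0,0],[0,0,0]],
  ],
  gripper=1,
)

```text
clock: 30.85
eef_pos: [0.3664, 0.2795, 0.0224]
tcp_rot: [3.14, -0.001, 1.681]
wrist_force: [-0.1, 0.5, 11.3]
opening: 0.228
grip_force: 59.1
```

Emit:
arm_command(
  steps=[
    [[0,0,0.005],[0,0,0]],
    [[0,0,0.01],[0,0,0]],
    [[0,0,0.015],[0,0,0]],
    [[0,0,0.015],[0,0,0]],
    [[0,0,0.015],[0,0,0]],
    [[0,0,0.015],[0,0,0]],
    [[0,0,0.015],[0,0,0]],
    [[0,0,0.01],[0,0,0]],
    [[0,0,0.005],[0,0,0]],
    [[0,0,0],[0,0,0]],
  ],
)

```text
clock: 31.68
eef_pos: [0.3661, 0.2795, 0.1277]
tcp_rot: [3.141, -0.001, 1.68]
wrist_force: [0.8, 0.6, -4.6]
opening: 0.226
grip_force: 59.0
```

Emit:
arm_command(
  steps=[
    [[0.005,0.002,0],[0,0,1]],
    [[0.01,0.004,0],[0,0,1]],
    [[0.015,0.006,0],[0,0,1.3]],
    [[0.015,0.006,0],[0,0,1.3]],
    [[0.015,0.006,0],[0,0,1.3]],
    [[0.015,0.006,0],[0,0,1.3]],
    [[0.015,0.006,0],[0,0,1.3]],
    [[0.015,0.006,0],[0,0,1.3]],
    [[0.015,0.006,0],[0,0,1.3]],
    [[0.015,0.006,0],[0,0,1.3]],
    [[0.015,0.006,0],[0,0,1.3]],
    [[0.015,0.006,0],[0,0,1.3]],
    [[0.015,0.006,0],[0,0,1.3]],
    [[0.015,0.006,0],[0,0,1.3]],
    [[0.011,0.004,0],[0,0,1]],
    [[0.006,0.002,0],[0,0,0.7]],
    [[0.003,0.001,0],[0,0,0]],
    [[0,0,0],[0,0,0]],
    [[0,0,0],[0,0,0]],
    [[0,0,0],[0,0,0]],
  ],
)

```text
clock: 33.35
eef_pos: [0.5804, 0.364, 0.1266]
tcp_rot: [-3.141, -0.0, 2.017]
wrist_force: [-0.5, 0.7, -4.4]
opening: 0.227
grip_force: 59.1
```

```bash
python3 - <<'E'
from h import *
im=grab_frame("top"); cv2.imwrite("pics/t9.png",im); s=grab_frame("scene"); cv2.imwrite("pics/s9.png",s)
ob=observe();p=ob["eef_pos"]; print(p,np.degrees(ob["tcp_rot"]),ob["wrist_force"])
o=np.zeros((600,800,3),np.uint8)
o[:300,:375]=cv2.resize(im[160:280,150:300],None,fx=2.5,fy=2.5,interpolation=cv2.INTER_CUBIC)
o[:300,400:800]=cv2.resize(im[140:260,270:430],None,fx=2.5,fy=2.5,interpolation=cv2.INTER_CUBIC)
o[300:600,:600]=cv2.resize(s[140:290,150:450],None,fx=2,fy=2)
cv2.imwrite("pics/c10.png",o)
E
```

```text
[0.58054904 0.36416411 0.12689087] [-1.79988898e+02 -1.24827230e-02  1.15568449e+02] [-0.14928947 -0.14492481 -3.99735346]
```

View pics/c10.png

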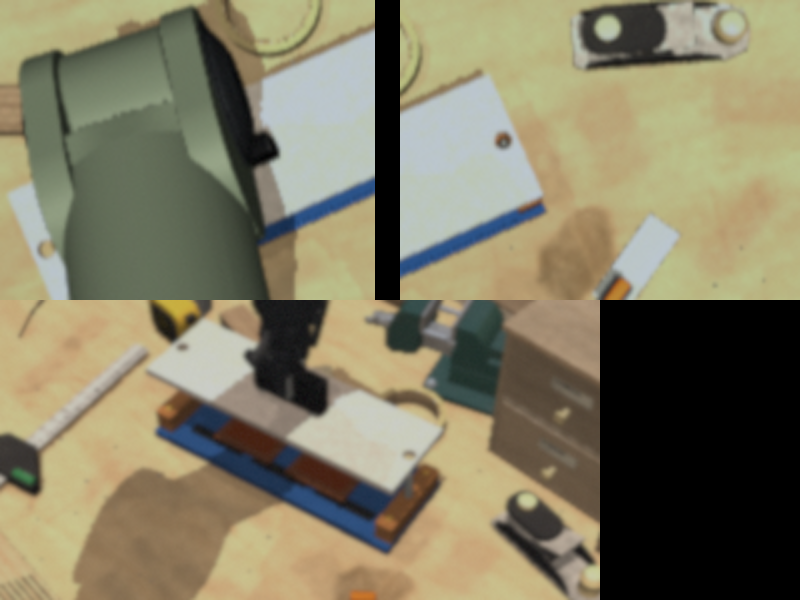

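The holes show at px (168,259.2) and (311.2,196.2), with the right pin tip visible inside its hole.

```bash
python3 - <<'E'
from h import *
im=cv2.imread("pics/t9.png")
o=np.zeros((300,600,3),np.uint8)
for i,(x0,y0) in enumerate([(155,244),(298,181)]): o[:,i*300:i*300+300]=cv2.resize(im[y0:y0+30,x0:x0+30],None,fx=10,fy=10,interpolation=cv2.INTER_CUBIC)
cv2.imwrite("pics/c11.png",o)
L=ray("top",168,259.2,.1125)[:2];R=ray("top",311.2,196.2,.1125)[:2]
print(L,R,np.linalg.norm(L-R),(L+R)/2,np.degrees(np.arctan2(-(L-R)[0],(L-R)[1])))
E
```

```text
[0.50890467 0.51019692] [0.64814708 0.21719029] 0.3244092017866122 [0.57852588 0.36369361] 25.417970783199888
```

View pics/c11.png

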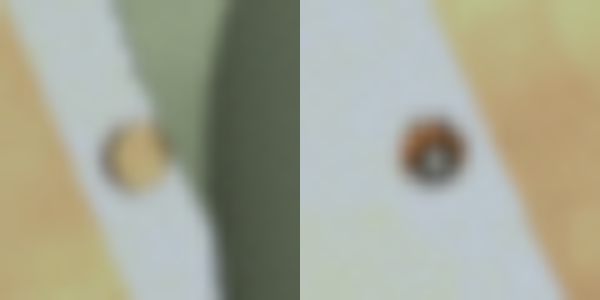

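```bash
python3 - <<'E'
from h import *
HL=ray("top",167.95,259.25,.1125)[:2];HR=ray("top",310.75,195.75,.1125)[:2]
PL=ray("top",172.7,258.3,.076)[:2]; PR=ray("top",311.05,196.35,.076)[:2]; PR2=ray("top",311.3,196.56,.076)[:2]
print("d left",PL-HL,"d right",PR-HR,PR2-HR)
for a,b in((HL,HR),(PL,PR)): print((a+b)/2,np.degrees(np.arctan2(-(a-b)[0],(a-b)[1])),np.linalg.norm(a-b))
E
```

```text
d left [ 0.00312775 -0.00023331] d right [0.00373715 0.0004291 ] [ 0.00329818 -0.00011985]
[0.57893176 0.36422517] 25.64718838439241 0.32407066219257313
[0.58236421 0.36432307] 25.795158341262244 0.32373836321084026
```

Emit:
arm_command(
  steps=[
    [[0.001,0,0],[0,0,0.2]],
    [[0.0015,0,-0.004],[0,0,0]],
    [[0,0,-0.006],[0,0,0]],
    [[0,0,-0.006],[0,0,0]],
    [[0,0,-0.006],[0,0,0]],
    [[0,0,-0.006],[0,0,0]],
    [[0,0,-0.004],[0,0,0]],
    [[0,0,-0.003],[0,0,0]],
    [[0,0,-0.001],[0,0,0]],
    [[0,0,0],[0,0,0]],
    [[0,0,0],[0,0,0]],
  ],
)

```text
clock: 34.37
eef_pos: [0.5836, 0.3641, 0.091]
tcp_rot: [3.141, -0.0, 2.02]
wrist_force: [0.1, 0.1, -3.6]
opening: 0.226
grip_force: 59.2
```

```bash
python3 - <<'E'
from h import *
im=grab_frame("top"); cv2.imwrite("pics/t10.png",im);s=grab_frame("scene"); cv2.imwrite("pics/s10.png",s)
print(observe()["wrist_force"],observe()["eef_pos"])
o=np.zeros((600,800,3),np.uint8)
for n,i,P in (("top",0,(.511,.5098,.076)),("top",1,(.6523,.2177,.076)),("scene",2,(.511,.5098,.076)),("scene",3,(.6523,.2177,.076))):
    u,v=proj(n,P); x0,y0=int(u)-15,int(v)-15; print(n,x0,y0)
    c=(im if n=="top" else s)[y0:y0+30,x0:x0+30]; o[(i//2)*300:(i//2)*300+300,(i%2)*300:(i%2)*300+300]=cv2.resize(c,None,fx=10,fy=10,interpolation=cv2.INTER_CUBIC)
cv2.imwrite("pics/c12.png",o)
E
```

```text
[ 0.63269939  0.34385474 -4.371584  ] [0.58366607 0.36416457 0.09112143]
top 157 243
top 296 181
scene 227 158
scene 339 212
```

View pics/c12.png

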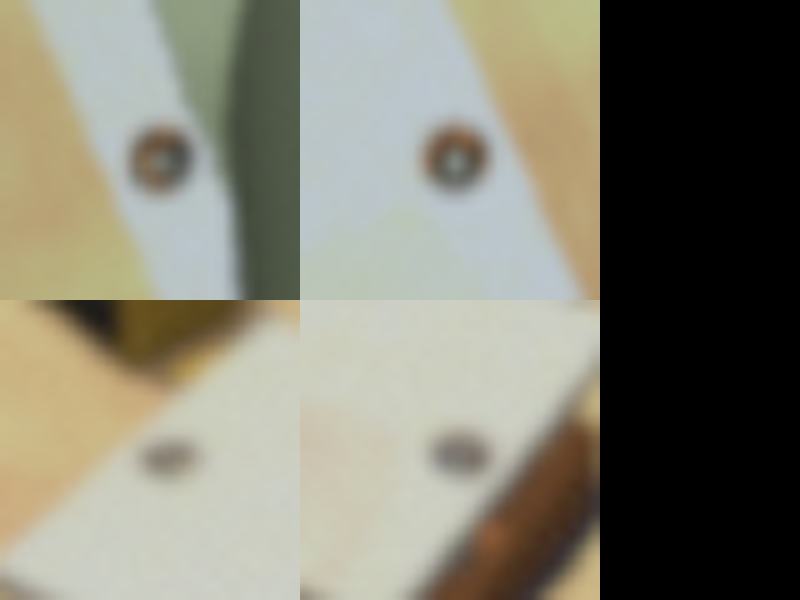

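Both pin tips are centred in the holes, to within about 0.5 mm. Lowering.

Emit:
arm_command(
  steps=[
    [[0,0,-0.002],[0,0,0]],
    [[0,0,-0.003],[0,0,0]],
    [[0,0,-0.003],[0,0,0]],
    [[0,0,-0.003],[0,0,0]],
    [[0,0,-0.003],[0,0,0]],
    [[0,0,-0.002],[0,0,0]],
    [[0,0,0],[0,0,0]],
    [[0,0,0],[0,0,0]],
  ],
)

```text
clock: 35.13
eef_pos: [0.5835, 0.364, 0.0747]
tcp_rot: [-3.141, 0.0, 2.02]
wrist_force: [0.1, -0.7, -3.7]
opening: 0.229
grip_force: 59.2
```

Emit:
arm_command(
  steps=[
    [[0,0,-0.003],[0,0,0]],
    [[0,0,-0.003],[0,0,0]],
    [[0,0,-0.002],[0,0,0]],
    [[0,0,-0.001],[0,0,0]],
    [[0,0,-0.001],[0,0,0]],
    [[0,0,-0.001],[0,0,0]],
    [[0,0,-0.001],[0,0,0]],
    [[0,0,0],[0,0,0]],
    [[0,0,0],[0,0,0]],
  ],
)

```text
clock: 35.88
eef_pos: [0.5835, 0.3641, 0.0628]
tcp_rot: [3.142, -0.0, 2.02]
wrist_force: [0.1, 0.3, -3.7]
opening: 0.225
grip_force: 59.1
```

Almost seated. I go down the last bit, release and back off.

Emit:
arm_command(
  steps=[
    [[0,0,-0.0005],[0,0,0]],
    [[0,0,-0.0005],[0,0,0]],
    [[0,0,0],[0,0,0]],
    [[0,0,0],[0,0,0]],
  ],
)

```text
clock: 36.22
eef_pos: [0.5836, 0.3641, 0.0625]
tcp_rot: [3.141, -0.0, 2.02]
wrist_force: [-4.7, -2.3, 7.5]
opening: 0.226
grip_force: 60.8
```

Emit:
arm_command(
  steps=[
    [[0,0,0],[0,0,0]],
    [[0,0,0],[0,0,0]],
    [[0,0,0],[0,0,0]],
    [[0,0,0],[0,0,0]],
    [[0,0,0],[0,0,0]],
    [[0,0,0],[0,0,0]],
    [[0,0,0.01],[0,0,0]],
    [[0,0,0.02],[0,0,0]],
    [[0,0,0.02],[0,0,0]],
    [[0,0,0.03],[0,0,0]],
    [[0,0,0.03],[0,0,0]],
    [[0,0,0.03],[0,0,0]],
    [[-0.02,-0.02,0.02],[0,0,0]],
    [[-0.03,-0.03,0],[0,0,0]],
    [[-0.03,-0.03,0],[0,0,0]],
    [[-0.03,-0.03,0],[0,0,0]],
    [[-0.02,-0.03,0],[0,0,0]],
    [[0,-0.03,0],[0,0,0]],
    [[0,-0.03,0],[0,0,0]],
    [[0,0,0],[0,0,0]],
  ],
  gripper=-0.2,
)

```text
clock: 37.88
eef_pos: [0.455, 0.1607, 0.223]
tcp_rot: [3.141, 0.0, 2.015]
wrist_force: [0.7, -0.9, 0.5]
opening: 0.6
grip_force: 0.0
```

```bash
python3 - <<'E'
from h import *
im=grab_frame("top"); cv2.imwrite("pics/t11.png",im); s=grab_frame("scene")
print(observe()["wrist_force"],observe()["eef_pos"],observe()["clock"])
o=np.zeros((600,800,3),np.uint8)
o[:300,:400]=cv2.resize(im[160:310,150:350],None,fx=2,fy=2,interpolation=cv2.INTER_CUBIC)
o[:300,400:]=cv2.resize(s[130:280,200:400],None,fx=2,fy=2,interpolation=cv2.INTER_CUBIC)
o[300:600,:400]=cv2.resize(im[200:350,370:570],None,fx=2,fy=2); o[300:,400:]=cv2.resize(s[330:480,300:500],None,fx=2,fy=2)
cv2.imwrite("pics/c13.png",o)
E
```

```text
[ 0.19638067  0.68951138 -0.28997693] [0.45539735 0.16510777 0.2226596 ] 37.9833
```

View pics/c13.png

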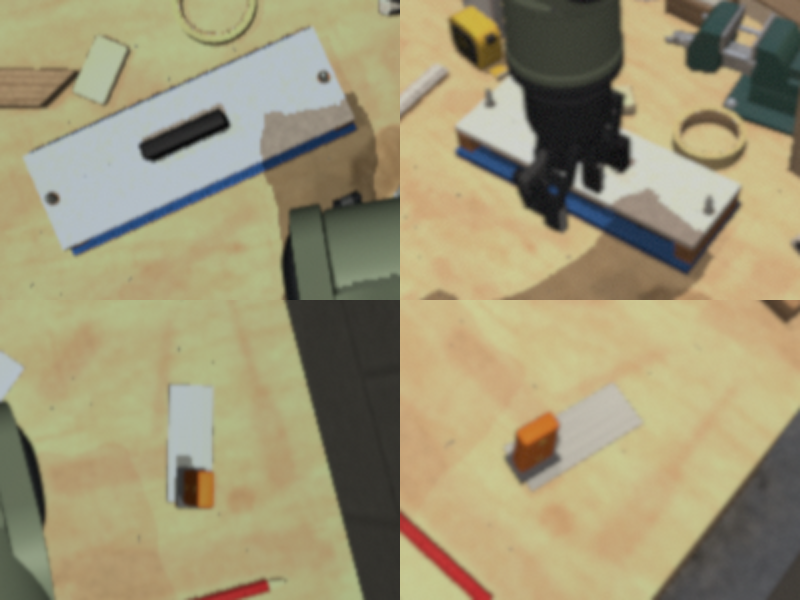

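The cover is seated over both pins, which show at crop (52,198) and (323,76). It sits flush on the end blocks, and the lifter lies flat and clear of the tray. Handing in.

```bash
python3 -c "
from rig import *
print(hand_in())"
```

```text
the job is handed in; nothing more can be done
None
```

I handed the job in at about 38 s of the 210 s allowed: both boards present stand on the tray, the cover is over both pins and looks flush on the end blocks, and the lifter lies flat and clear of the tray; the hand-in returned no verdict.

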